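Lay the phone face down in the service cradle and secure it

ROBOT

A 6-joint arm with a two-finger parallel gripper is mounted at the origin on the work surface; the furniture and walls round the work are solid. World frame = base frame: x ahead of the robot, y to its left, z up, the work surface at z = 0. Lengths are in m, angles in rad, forces in N, time in s.
With the tool pointing down it reaches from about 0.3 to 0.875 m from the base axis. Payload 6.4 kg.
Tool frame: the origin (TCP) lies on the centre line of the jaws, within the pads' length; the fingertips stand 17 mm ahead of it and the grasp point (between the pads) lies 2 mm behind it; z points along the fingers, y is the line along which they close (so a half turn about z gives the same grasp; the last joint's range is limited). The gripper opens to 88 mm and grips with 3 to 60 N. Pads are 18 mm wide; open, the fingers measure 123 mm over their backs; the gripper's body (75 mm by 187 mm) begins 45 mm behind the grasp point.
Start: joints at [-1.33, 0.181, 1.607, -0, 1.354, -0.206], TCP at [0.248, -0.519, 0.256] pointing down, gripper open.
Joint ranges: [-2.99, 2.99], [-0.89, 2.07], [0.3, 2.58], [-1.14, 4.28], [0, 2.63], [-3.12, 3.12]. Speed limits (rad/s): [2.57, 2.57, 3.01, 3.14, 3.14, 3.14].

INTERFACE

Orientations are given as [roll, pitch, yaw] about the fixed x, y, z axes, in that order (R = Rz(yaw) Ry(pitch) Rx(roll)).
In Python, from workcell import manip, eyes, job gives the robot as it stands.
- The arm moves only by the tool apply_moves, never from a script. Its arguments are lists of equal length, an entry for each row: "delta_rot": the turn, a rotation vector about the tool's x, y, z in degrees, a list of three; "slide": the shift along the tool's x, y, z in m, a list of three; "grip": the opening, from -1 (shut) to 1 (fully open). In form: {"delta_rot": [[wx, wy, wz], ...], "slide": [[dx, dy, dz], ...], "grip": [grip, ...]}. A call has 1 to 5 rows; each row shifts and turns the commanded pose from where the row before left it, along the tool's axes as they then stand; what a row does not reach is not made up. A row lasts 1/12 s, in which the tool goes at most 41.7 mm and 7.16 degrees, less where a joint would pass 70% of its speed; a pose out of reach is approached as far as the arm can. A call with a gripper value outside its range is refused whole. The fingers move at their own pace and stop on an object; "squeeze" is the grip in N (left out, the last holds). Time passes only in rows, so rows that do not move let the fingers close. It gives the time, the measured TCP pose, the force, the opening and the grip force at its end, in the units of the state.
- manip.state(): the state, without advancing time (a new reading comes with each control period).
- eyes.grab_frame(name): name is "scene" or "top"; returns a dict with "img" (384x512x3 uint8, red, green, blue), "range_z" (384x512 float32, m along the optical axis (not along the pixel's ray), 0 where there is no reading), "camera_matrix" (3x3 intrinsics, pixels), "xyz" and "rotation" of the camera in the world. Camera axes: x right, y down, z forward; pixel columns grow to the right and rows downward; lengths in m; the calibration is good to about 2 mm. A picture is of the moment at which its call begins.
- job.sign_off(): hands the job in; it is judged then, once.
Trained networks look in a picture, given as the dict that the camera call returned (one of the last four; its "shot" number tells which), for a name from the list of things; names that differ only in an ending like _2 or _b are one class to them, and where a whole thing is asked for, a point or a joint stands for the part that bears it (a point fixed in the world has none). Each returns a list of dicts, best first, with "p" (0 to 1); they miss things now and then, are a little off and sometimes report something else, mostly with a low value. They report only what shows in the picture. A call takes as long as a camera call.
- eyes.find_in(picture, target): "xy" ([column, row] in pixels, amid what is visible of it).
The state is a dict: "time_s": time; "joint_pos": joint angles; "qvel": joint speeds; "tau": joint torques, N m; "eef_pos": TCP position; "tool_rot": TCP orientation; "force": force on the tool from outside, world axes, zero at the start; "wrist_torque": the same for the moment, N m; "opening": opening from 0.0 (shut) to 1.0 (fully open); "grip_force": force on a finger pad.
Only numpy, scipy, OpenCV 4.12 (cv2) and the standard library are available. Lean on these libraries where they do the work, as an engineer would, in place of code of your own. Each camera call takes 0.05 s, during which the arm holds its last target. There are 200 camera calls.

TASK

The phone is propped on its long edge against the two rest rods of the service cradle. With the fingertips only, never pinching or lifting it, tip it over and let it down gently, glass down, onto the cradle's bed without letting it slap down, and push it fully home under the lip of the heel bar. Secure it by swinging the clip round until its tongue points straight in across the phone's free edge, and leave everything else where it is.

Things in the scene. Friction and masses are not known exactly. Their poses are not given: they have to be found in the camera images.
- phone: Loose phone, flat slab 144 x 68 x 8 mm, 0.17 kg. Origin: middle of its back face; x along the 144 mm, y along the 68 mm, z from back to glass (glass at z = +8 mm). Starts on a long edge on the bed, length along the cradle's y, glass to the cradle's -x, leaning back 12 deg (to +x) on the rest rods; the lower edge of the glass is at cradle x = +18 mm.
- cradle: Fixed aluminium cradle on the bench mat. Origin: on the mat, 2 mm above the counter, below where the phone's middle belongs. x level to the heel bar and rest rods, -x to the open front (roughly to the robot), y along the phone, z up. Bed top 12 mm above the origin, x -26 to +50, y +-86 mm. Home phone spans x -34 to +34 mm, overhanging the bed's front by 8 mm.
- bed_front (a point): Middle of the upper front edge of the bed (cradle x = -26 mm, 12 mm above the origin). In front of it all is open down to the mat, except an ear level with the bed at cradle y 28 to 68 mm that runs forward to x = -76 mm and carries the clip. Axes as the cradle's.
- heel_lip (a point): Middle of the lower front edge of the lip, at cradle x = +30 mm, 10 mm above the bed: the 8 mm phone slides under it. The lip is 3 mm thick, 164 mm long, and juts 4 mm from the heel bar, whose inner face (x = +34 mm) is the stop for the phone's edge. Axes as the cradle's.
- rest_top (a point): Midway between the tops of the two rest rods, 60 mm above the bed. The rods, 8 mm thick, stand at cradle y = +-46 mm, rise from the heel bar and lean 12 deg to +x. The phone's top edge stands 8 mm above them; between them is open space. Axes as the cradle's.
- clip_pivot (a point): The clip's upright pivot axis on the ear, at cradle x = -59, y = +48 mm, 25 mm above the cradle's origin (top face of the clip's tongue). The tongue is a level steel strip 13 mm wide, 3 mm thick, its underside 10 mm above the bed, so 2 mm above the lying phone. Axes as the cradle's.
- clip (a joint): Turn of the swing clip about its upright pivot, rad, growing clockwise seen from above. 0: tongue along the cradle's +y, parked beside the phone's place; 1.57: tongue along +x, straight in across the phone's free edge. Stops at -0.9 and 1.75. It stays where it is left; light friction, about 1 N at the stud.
- clip_stud (a point): Middle of the top of the round thumb stud that stands upright on the tongue, 30 mm from the pivot: 10 mm in diameter, its top 18 mm above the tongue's underside (28 mm above the bed). The tongue ends 7 mm beyond the stud's middle. Push sideways on the stud to swing the clip.
- spudger: Bystander, to be left alone: flat dark plastic pry tool, 142 x 12 x 4 mm, lying to the -y side of the cradle. Origin: centre of its underside.
- driver: Bystander, to be left alone: small screwdriver, 130 mm, lying beside the pry tool. Origin: centre of its underside.
- loupe: Bystander, to be left alone: black eye loupe, 38 mm wide, 31 mm tall, standing to the +y side of the cradle. Origin: centre of its underside.
- bottle: Bystander, to be left alone: small bottle with a screw cap, 39 mm wide, 96 mm tall. Origin: centre of its underside.

How it is judged:
By the outcome, as a careful person would: the job done as asked, in the order asked, and still so for the second after the job is handed in, with the robot touching nothing.
It also fails if it takes over 58 s, if anything falls off the work surface, if the arm or the gripper's body presses on something with over 40 N, if the wrist force passes 120 N, or if a joint passes its speed limit or range.

## Working session

There is one attempt and no reset: what is moved stays moved. The work goes in short steps, Python scripts to look and compute and a tool call to move; the robot and the scene stay as the last step left them, time stands still between calls to the robot, and variables do not carry over. Pictures are saved under pics/ and viewed, at most 10 in all, crops included, and the job is handed in when it is done.

Besides the shell and the picture viewer there is one more tool, called after "Request:" by a JSON object that holds its "name" and its "arguments", one argument or row to a line. apply_moves: Moves the arm, as the interface text tells. Its arguments: {"type":"object","properties":{"delta_rot":{"type":"array"},"slide":{"type":"array"},"grip":{"type":"array"},"squeeze":{"type":"number"}},"required":["delta_rot","slide","grip"]}

```bash
mkdir -p pics; cat > h.py <<'E'
import numpy as np, cv2
from workcell import manip, eyes, job
def px2w(f,c,r,z=None):
    K=f["camera_matrix"];R=np.array(f["rotation"]);t=np.array(f["xyz"])
    if R.shape!=(3,3):
        from scipy.spatial.transform import Rotation as Ro
        R=Ro.from_euler('xyz',R).as_matrix()
    d=np.linalg.inv(K)@np.array([c,r,1.])
    s=f["range_z"][int(round(r)),int(round(c))] if z is None else (z-t[2])/(R@d)[2]
    return t+R@d*s
def w2px(f,p):
    K=f["camera_matrix"];R=np.array(f["rotation"]);t=np.array(f["xyz"])
    if R.shape!=(3,3):
        from scipy.spatial.transform import Rotation as Ro
        R=Ro.from_euler('xyz',R).as_matrix()
    q=K@(R.T@(np.array(p)-t)); return q[:2]/q[2]
def save(f,n): cv2.imwrite("pics/"+n,f["img"][:,:,::-1])
E
python3 - <<'E'
from h import *
np.set_printoptions(precision=4,suppress=True)
for n in ("scene","top"):
    f=eyes.grab_frame(n); save(f,n+"0.png"); print(n,f["xyz"],f["rotation"])
    for t in ["phone","cradle","clip_stud","clip","spudger","driver","loupe","bottle"]:
        for d in eyes.find_in(f,t)[:2]: print(t,d["p"],d["xy"],px2w(f,*d["xy"]))
print(manip.state())
E
```

```text
scene [-0.3053 -0.4719  0.4892] [-2.0179 -0.0252 -1.07  ]
phone 0.75 [272.7, 197.3] [ 0.4868 -0.1079  0.0492]
cradle 0.69 [260.8, 208.9] [ 0.4757 -0.0817  0.0141]
clip_stud 0.49 [230.2, 197.5] [0.4672 0.0038 0.0274]
clip 0.61 [229.2, 199.9] [0.4575 0.0008 0.0255]
spudger 0.75 [270.7, 236.9] [ 0.3882 -0.1535  0.0025]
driver 0.82 [266.2, 243.5] [ 0.3466 -0.1626  0.0114]
driver 0.42 [261.0, 211.8] [ 0.4632 -0.0888  0.0138]
loupe 0.63 [259.8, 209.6] [ 0.4718 -0.0809  0.0137]
loupe 0.45 [232.5, 186.7] [0.5232 0.0309 0.029 ]
bottle 0.91 [180.0, 187.7] [0.4136 0.1229 0.0474]
top [ 0.3515 -0.0521  1.1666] [-3.0711 -0.0167 -1.5859]
phone 0.83 [266.4, 161.5] [ 0.4945 -0.1028  0.0581]
cradle 0.56 [247.4, 171.3] [ 0.476  -0.0567  0.0152]
clip 0.67 [222.1, 175.6] [0.4652 0.0063 0.0236]
spudger 0.7 [286.8, 201.7] [ 0.3986 -0.1548  0.0068]
driver 0.79 [289.5, 219.9] [ 0.3528 -0.1598  0.0161]
driver 0.73 [168.3, 193.3] [0.4183 0.1272 0.0982]
loupe 0.55 [209.2, 148.6] [0.535  0.0386 0.0125]
bottle 0.8 [167.3, 191.1] [0.4236 0.1298 0.096 ]
{'time_s': 0.9, 'joint_pos': array([-1.3303,  0.1808,  1.607 ,  0.    ,  1.3538, -0.2063]), 'qvel': array([ 0.0003,  0.0002,  0.0006, -0.0003, -0.002 , -0.0018]), 'tau': array([  0.0015, -43.3822, -34.2178,   0.0705,   0.0308,   0.    ]), 'eef_pos': array([ 0.2485, -0.5186,  0.2557]), 'tool_rot': array([ 3.1416, -0.    ,  0.4468]), 'force': array([-0.0419, -0.5872, -0.1108]), 'wrist_torque': array([-0.0028,  0.0158, -0.011 ]), 'grip_force': 0.0, 'opening': 0.9986956966737336}
```

```bash
python3 - <<'E'
import cv2
a=cv2.imread("pics/top0.png")[110:250,150:330]; b=cv2.imread("pics/scene0.png")[140:260,160:340]
cv2.imwrite("pics/top0c.png",cv2.resize(a,None,fx=4.2,fy=4.2,interpolation=cv2.INTER_CUBIC))
cv2.imwrite("pics/scene0c.png",cv2.resize(b,None,fx=4.4,fy=4.4,interpolation=cv2.INTER_CUBIC))
E
```

```text
(no output)
```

View pics/top0c.png

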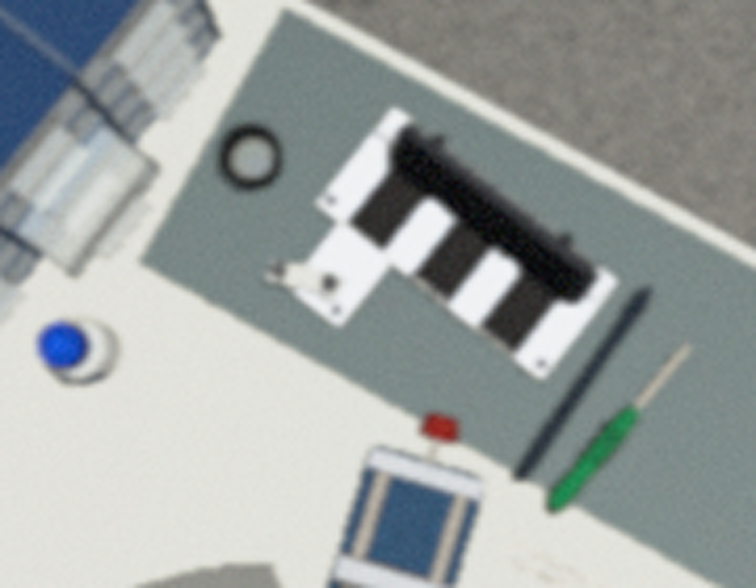

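View pics/scene0c.png

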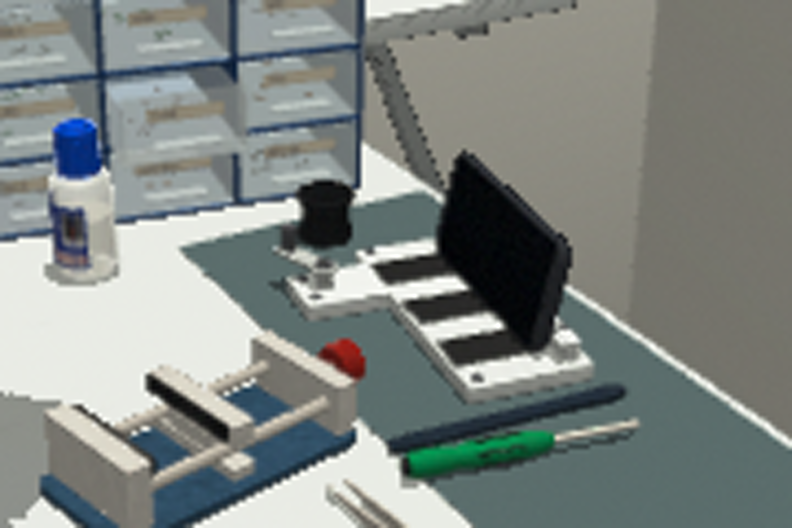

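The top view shows the cradle yawed about −35° in the picture. The bed corners are at crop (543,378), (618,275), (395,108) and (318,203), and the ear's front corner is at (340,325). The clip is turned past its parked position, with the pivot near (330,283) and the stud near (275,272). The scene view confirms that the phone is leaning and that the space in front of it is open.

```bash
cat > fit.py <<'E'
from h import *
from scipy.optimize import minimize
np.set_printoptions(precision=4,suppress=True)
f=eyes.grab_frame("top"); g=eyes.grab_frame("scene")
C=np.array([(543,378),(618,275),(395,108),(318,203),(340,325),(390,260)])/4.2+[150,110]-0.4
M=np.array([(-26,-86),(50,-86),(50,86),(-26,86),(-76,28),(-26,28)])/1e3
W=np.array([px2w(f,*c,z=.014)[:2] for c in C])
m=M-M.mean(0);w=W-W.mean(0)
yaw=np.arctan2((m[:,0]*w[:,1]-m[:,1]*w[:,0]).sum(),(m*w).sum())
rot=lambda a:np.array([[np.cos(a),-np.sin(a)],[np.sin(a),np.cos(a)]])
o=W.mean(0)-rot(yaw)@M.mean(0)
print("corner fit",o,np.degrees(yaw),"res mm",(1e3*(W-(M@rot(yaw).T+o))))
# refine with white mask: bed+ear polygon, in front of the phone
def cost(p,cams):
    c=0
    for im in cams:
        P=np.array([(-26,-86),(28,-86),(28,-75),(18,-75),(18,75),(28,75),(28,86),(-26,86),(-26,68),(-76,68),(-76,28),(-26,28)])/1e3
        q=np.array([w2px(im,[*(rot(p[2])@x+p[:2]),.014]) for x in P])
        mk=np.zeros(im["img"].shape[:2],np.uint8)
        cv2.fillPoly(mk,[np.round(q*64).astype(np.int32)],255,cv2.LINE_AA,6)
        mk=cv2.GaussianBlur(mk,(0,0),1)/255.
        gr=im["img"].astype(float).mean(2)/255
        s=slice(int(q[:,1].min())-4,int(q[:,1].max())+5),slice(int(q[:,0].min())-4,int(q[:,0].max())+5)
        gx=cv2.Sobel(gr,-1,1,0);gy=cv2.Sobel(gr,-1,0,1);mx=cv2.Sobel(mk,-1,1,0);my=cv2.Sobel(mk,-1,0,1)
        c-=(gx*mx+gy*my)[s].sum()
    return c
for cams in ([f],[g],[f,g]):
    r=minimize(lambda u:cost(np.array([*o,yaw])+u*[.003,.003,.02],cams),np.zeros(3),method="Nelder-Mead",options=dict(initial_simplex=np.vstack([np.zeros(3),np.eye(3)])))
    p=np.array([*o,yaw])+r.x*[.003,.003,.02]; print(p[:2],np.degrees(p[2]),r.fun)
R=rot(p[2])
# points in cradle coords
for im in (f,g):
    H,Wd=im["range_z"].shape
    pts=[]
    for rr in range(110,260):
        for cc in range(150,340):
            if im["range_z"][rr,cc]>0: pts.append(px2w(im,cc,rr))
    pts=np.array(pts); q=np.c_[(pts[:,:2]-p[:2])@R,pts[:,2]-.002]
    s=(abs(q[:,1])<.08)&(abs(q[:,0])<.08)
    tall=q[s&(q[:,2]>.03)]
    print("phone pts n",len(tall),"min/max",tall.min(0),tall.max(0))
    for lo in (.03,.045,.06,.07): 
        t=tall[abs(tall[:,2]-lo)<.005]; print(lo,np.percentile(t[:,0],[5,50,95]) if len(t) else None)
    b=q[(q[:,0]>-.02)&(q[:,0]<.0)&(abs(q[:,1])<.07)];print("bed z",np.median(b[:,2]))
    st=q[(q[:,0]>-.11)&(q[:,0]<-.03)&(q[:,1]>.03)&(q[:,1]<.1)&(q[:,2]>.03)];print("stud/pivot pts >30mm",len(st),np.round(st*1e3))
E
python3 fit.py
```

```text
corner fit [ 0.4779 -0.0835] -38.57498544272377 res mm [[-0.0162  0.0613]
 [ 1.5843  1.3683]
 [-3.0869 -1.0922]
 [-0.5605 -1.6463]
 [ 1.3237  0.215 ]
 [ 0.7556  1.0938]]
[ 0.477  -0.0835] -39.51812495275444 -1224.5792541330256
[ 0.4751 -0.0837] -37.68403707547185 -963.1880661284122
[ 0.4764 -0.083 ] -38.53972214069952 -2143.6429885941307
phone pts n 623 min/max [-0.0799 -0.0766  0.03  ] [0.0436 0.0798 0.0854]
0.03 [-0.0764  0.0206  0.0219]
0.045 [-0.0712  0.0231  0.0249]
0.06 [0.0248 0.0265 0.0281]
0.07 [0.0273 0.029  0.0414]
bed z 0.012811966489659323
stud/pivot pts >30mm 21 [[-69.  80.  43.]
 [-68.  78.  42.]
 [-72.  80.  41.]
 [-71.  78.  42.]
 [-69.  77.  41.]
 [-68.  75.  41.]
 [-75.  78.  45.]
 [-73.  77.  41.]
 [-71.  75.  42.]
 [-70.  73.  38.]
 [-76.  78.  40.]
 [-75.  76.  40.]
 [-73.  73.  41.]
 [-71.  73.  31.]
 [-55.  51.  31.]
 [-75.  73.  32.]
 [-60.  54.  30.]
 [-62.  52.  31.]
 [-59.  48.  30.]
 [-62.  49.  32.]
 [-61.  47.  32.]]
phone pts n 650 min/max [-0.0745 -0.0767  0.0301] [0.0404 0.0793 0.0798]
0.03 [-0.0709  0.0224  0.0242]
0.045 [0.0233 0.0251 0.028 ]
0.06 [0.0266 0.0285 0.031 ]
0.07 [0.0288 0.0306 0.0336]
bed z 0.010837273700462032
stud/pivot pts >30mm 13 [[-72.  79.  38.]
 [-71.  76.  39.]
 [-69.  74.  40.]
 [-74.  74.  38.]
 [-72.  72.  39.]
 [-68.  74.  37.]
 [-74.  73.  36.]
 [-72.  73.  35.]
 [-68.  75.  34.]
 [-73.  76.  31.]
 [-72.  72.  33.]
 [-69.  72.  32.]
 [-73.  70.  31.]]
```

```bash
cat >> h.py <<'E'
O=np.array([.4764,-.0830]); YAW=np.radians(-38.5)
RC=np.array([[np.cos(YAW),-np.sin(YAW)],[np.sin(YAW),np.cos(YAW)]])
def c2w(x,y,z): return np.array([*(O+RC@[x/1e3,y/1e3]),z/1e3+.002])
def w2c(p): return np.array([*((np.array(p[:2])-O)@RC),p[2]-.002])*1e3
def R_c():
    from scipy.spatial.transform import Rotation as Ro
    return Ro.from_euler('z',YAW)*Ro.from_matrix(np.array([[0,1,0],[1,0,0],[0,0,-1.]]))
def go(x,y,z,alpha=0,spin=0):
    """tool-frame delta to get fingertip centre to cradle point (mm), tilt alpha deg (fingers toward +x), spin deg cw"""
    from scipy.spatial.transform import Rotation as Ro
    s=manip.state(); Rn=Ro.from_euler('xyz',s['tool_rot'])
    Rt=R_c()*Ro.from_euler('z',spin,degrees=True)*Ro.from_euler('x',-alpha,degrees=True)
    tip=s['eef_pos']+Rn.apply([0,0,.017])
    T=c2w(x,y,z)-Rt.apply([0,0,.017])
    print("tip now(cradle mm)",w2c(tip).round(1),"slide",Rn.inv().apply(T-s['eef_pos']).round(4),"rotvec deg",(Rn.inv()*Rt).as_rotvec(degrees=True).round(2))
E
python3 - <<'E'
from h import *
np.set_printoptions(precision=4,suppress=True,linewidth=160)
G=np.full((40,40),-1.)
for n in("top","scene"):
    f=eyes.grab_frame(n)
    for r in range(100,380,1):
        for c in range(100,420,1):
            if f["range_z"][r,c]>0:
                q=w2c(px2w(f,c,r)); i=int((q[0]+250)//10);j=int((q[1]+150)//10)
                if 0<=i<36 and 0<=j<30: G[i,j]=max(G[i,j],q[2])
print("cols y from",-150)
for i in range(0,34): print(-250+10*i,' '.join('%3d'%v for v in G[i,:30]))
go(35,-18,160)
E
```

```text
cols y from -150
-250  -1   0  -1 330 327 799 800 797 794 790 784 775 759 704 672 350   0   1   3   3   3   3   4   1   3   0   2   6   3   0
-240   3   6  41  42 803 803 803 801 798 795 790 785 778 754 573   1   2   3   2   5   1   4   2   0   3   3   3   2   1   0
-230  42  42  42 803 804 804 805 803 802 799 796 792 784 749   2   2   3   2   5   2   2   1   0   1   2   2   0   2   3   2
-220  39 794 800 802 803 804 804 803 803 802 799 797 784   0   2   4   1   2   1   1   0   3   2   2   3   2   4   1   1   1
-210 787 793 797 800 803 803 804 803 804 803 801 795 769   7   2   0   1   0   1   0   3   1   1   0   4   0   3   3   4   1
-200 781 787 792 796 800 802 802 804 804 803 802 790   1   2   3   2   1   1   1   1   2   1   2   1   2   2   1  63  94  95
-190 768 780 786 794 796 799 800 801 802 802 795   3   3   2   0   1   5   2   3   2   0   1   3   2   2   2  38  92  98  98
-180   4 767 778 785 789 795 798 800 801 796   7   4   1   1   2   2   2   3   4   2   1   1   1   0   4   0  51  95  97  97
-170   2   6 760 773 782 788 794 795 793 771  10   1   2   0   2   1   1   3   2   
[... 2543 characters left out ...]
  9   7  20  23  24  24  70  13  12  12  14  11   8  13  10  73  13  12  28  14   2   6   3   4   3   3
50   6   3   4   4   6   7   3   3   4   5   3   3   5   2   4   3   3   4   5   2   0   4   2   5   4   4   4   3   6   6
60   4   4   4   4   4   4   2   2   3   3   5   3   3   6   3   3   5   4   3   4   5   3   4   4   5   7   3   2   3   3
70   2   4   6   4   2   4   5   7   4   2   5   3   1   4   2   5   1   4   4   7   3   3   2   2   1   1   0   1   3   0
80   5   4   3   5   5   7   2   3   3   2   5   4   2   3   4   4   2   2   3   1   1   2   0   1  -1  -1  -1  -1  -1  -1
tip now(cradle mm) [  92.8 -482.8  236.8] slide [ 0.3929 -0.255   0.0767] rotvec deg [  0.    0.  -25.9]
```

Request:
{"name": "apply_moves", "arguments": {
  "delta_rot": [
    [0,0,0],
    [0,0,0],
    [0,0,0],
    [0,0,0],
    [0,0,0]
  ],
  "slide": [
    [0.034,-0.02,0.004],
    [0.034,-0.02,0.004],
    [0.034,-0.02,0.004],
    [0.034,-0.02,0.004],
    [0.034,-0.02,0.004]
  ],
  "grip": [-0.3,-0.3,-0.3,-0.3,-0.3]
}}

```text
time_s: 1.52
eef_pos: [0.3592, -0.3534, 0.2357]
tool_rot: [3.141, -0.0, 0.446]
force: [1.2, 0.3, -0.2]
opening: 0.648
grip_force: 0.0
```

Request:
{"name": "apply_moves", "arguments": {
  "delta_rot": [
    [0,0,0],
    [0,0,0],
    [0,0,0],
    [0,0,0],
    [0,0,0]
  ],
  "slide": [
    [0.034,-0.02,0.004],
    [0.034,-0.02,0.004],
    [0.034,-0.02,0.004],
    [0.034,-0.02,0.004],
    [0.034,-0.02,0.004]
  ],
  "grip": [-0.3,-0.3,-0.3,-0.3,-0.3]
}}

```text
time_s: 1.93
eef_pos: [0.4695, -0.1895, 0.2158]
tool_rot: [3.141, -0.0, 0.447]
force: [0.4, -0.5, 0.5]
opening: 0.35
grip_force: 0.0
```

Request:
{"name": "apply_moves", "arguments": {
  "delta_rot": [
    [0,0,0],
    [0,0,-6.5],
    [0,0,-6.5],
    [0,0,-6.5],
    [0,0,-6.4]
  ],
  "slide": [
    [0.034,-0.02,0.004],
    [0,0,0],
    [0,0,0],
    [0,0,0],
    [0,0,0]
  ],
  "grip": [-0.3,-0.3,-0.3,-0.3,-0.3]
}}

```text
time_s: 2.35
eef_pos: [0.4909, -0.158, 0.2117]
tool_rot: [-3.142, 0.0, 0.906]
force: [0.9, -0.4, 0.6]
opening: 0.35
grip_force: 0.0
```

```bash
python3 - <<'E'
from h import *
np.set_printoptions(precision=4,suppress=True,linewidth=160)
go(37,0,100); s=manip.state(); print(s['opening'],s['joint_pos'],s['time_s'],s['force'])
E
```

```text
tip now(cradle mm) [ 58.  -49.7 192.7] slide [ 0.0498 -0.0207  0.0927] rotvec deg [-0.    0.    0.39]
0.3504086547204474 [-0.5418  0.0934  1.7985 -0.0001  1.2497  0.1233] 2.35 [ 0.9267 -0.4024  0.6159]
```

Request:
{"name": "apply_moves", "arguments": {
  "delta_rot": [
    [0,0,0.4],
    [0,0,0],
    [0,0,0],
    [0,0,0],
    [0,0,0]
  ],
  "slide": [
    [0.025,-0.0105,0.02],
    [0.025,-0.0105,0.02],
    [0,0,0.026],
    [0,0,0.026],
    [0,0,0]
  ],
  "grip": [-0.3,-0.3,-0.3,-0.3,-0.3]
}}

```text
time_s: 2.77
eef_pos: [0.5025, -0.1045, 0.1151]
tool_rot: [-3.133, 0.002, 0.893]
force: [-0.7, -0.6, -0.9]
opening: 0.349
grip_force: 0.0
```

```bash
python3 - <<'E'
from h import *
go(37,0,61)
f=eyes.grab_frame("scene")
b=f["img"][110:230,200:360,::-1]
cv2.imwrite("pics/s1.png",cv2.resize(b,None,fx=5,fy=5,interpolation=cv2.INTER_CUBIC))
E
```

```text
tip now(cradle mm) [33.6 -0.6 96.1] slide [0.0007 0.0035 0.0351] rotvec deg [-0.47  0.12 -0.35]
```

View pics/s1.png

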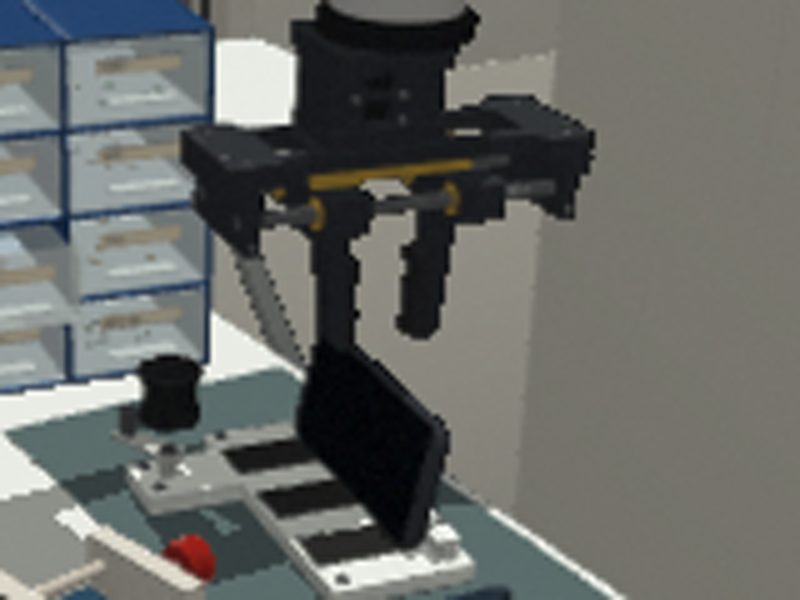

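Request:
{"name": "apply_moves", "arguments": {
  "delta_rot": [
    [0,0,0],
    [0,0,0],
    [0,0,0],
    [0,0,0],
    [0,0,0]
  ],
  "slide": [
    [0,0.001,0],
    [0,0,0.012],
    [0,0,0.012],
    [0,0,0.012],
    [0,0,0]
  ],
  "grip": [-0.3,-0.3,-0.3,-0.3,-0.3]
}}

```text
time_s: 3.23
eef_pos: [0.5047, -0.1066, 0.0812]
tool_rot: [-3.138, 0.001, 0.891]
force: [-0.2, -0.0, -1.3]
opening: 0.345
grip_force: 0.0
```

```bash
python3 - <<'E'
from h import *
go(37,0,61); s=manip.state(); print(s['force'])
E
```

```text
tip now(cradle mm) [36.8 -0.8 62.2] slide [0.0008 0.0002 0.0012] rotvec deg [-0.22  0.05 -0.43]
[-0.23402559 -0.04017178 -1.33956233]
```

Request:
{"name": "apply_moves", "arguments": {
  "delta_rot": [
    [0,0,0],
    [0,0,0],
    [0,0,0],
    [0,0,0],
    [0,0,0]
  ],
  "slide": [
    [0,-0.002,0.001],
    [0,0,0],
    [0,-0.003,0],
    [0,-0.003,0],
    [0,-0.003,0]
  ],
  "grip": [-0.545,-0.545,-0.545,-0.545,-0.545]
}}

```text
time_s: 3.65
eef_pos: [0.4978, -0.1, 0.0831]
tool_rot: [3.141, -0.0, 0.892]
force: [-0.4, 0.9, 0.9]
opening: 0.225
grip_force: 0.1
```

Request:
{"name": "apply_moves", "arguments": {
  "delta_rot": [
    [0,0,0],
    [0,0,0],
    [0,0,0],
    [0,0,0],
    [0,0,0]
  ],
  "slide": [
    [0,-0.0025,0],
    [0,-0.0025,0],
    [0,-0.001,0],
    [0,0,0],
    [0,0,0]
  ],
  "grip": [-0.545,-0.545,-0.545,-0.545,-0.545]
}}

```text
time_s: 4.07
eef_pos: [0.4932, -0.0964, 0.0828]
tool_rot: [3.141, -0.0, 0.892]
force: [0.3, -0.9, -0.5]
opening: 0.225
grip_force: 0.0
```

```bash
cat > prof.py <<'E'
from h import *
import sys
np.set_printoptions(precision=1,suppress=True,linewidth=160)
go(37,0,61); s=manip.state(); print(s['force'],s['opening'],s['time_s'])
for n in("scene","top"):
    f=eyes.grab_frame(n); dark=f["img"].max(2)<45
    rr,cc=np.where(dark&(f["range_z"]>0)); 
    P=np.array([w2c(px2w(f,c,r)) for r,c in zip(rr,cc) if 100<r<250 and 180<c<340])
    m=(P[:,1]<-25)&(P[:,1]>-68)&(abs(P[:,0])<62)&(P[:,2]>15)&(P[:,2]<88)
    Q=P[m]
    for z in range(16,86,6):
        t=Q[abs(Q[:,2]-z)<3]
        if len(t)>3: print(n,z,len(t),np.percentile(t[:,0],[10,50,90]))
    m=(abs(P[:,1])>-25)
E
python3 prof.py
```

```text
tip now(cradle mm) [21.4 -0.  63.8] slide [0. 0. 0.] rotvec deg [ 0.  -0.  -0.4]
[ 0.3 -0.9 -0.5] 0.22527420104002618 4.0667
scene 16 11 [16.6 16.9 17.9]
scene 22 16 [16.1 16.5 17.8]
scene 28 16 [15.8 16.4 17.1]
scene 34 15 [15.6 15.9 16.7]
scene 40 18 [14.9 15.7 16.8]
scene 46 16 [14.6 15.3 26.8]
scene 52 22 [14.3 15.1 36.7]
scene 58 21 [13.9 14.9 38.3]
scene 64 22 [13.2 14.1 40.5]
scene 70 26 [12.9 13.5 40.7]
scene 76 21 [12.3 13.8 19.3]
scene 82 4 [13.6 17.3 18.8]
top 16 5 [ 9.8 13.6 15.5]
top 76 5 [15.1 15.4 16.5]
top 82 4 [14.9 15.8 16.7]
```

Request:
{"name": "apply_moves", "arguments": {
  "delta_rot": [
    [0,0,0],
    [0,0,0],
    [0,0,0],
    [0,0,0],
    [0,0,0]
  ],
  "slide": [
    [0,-0.002,0],
    [0,-0.002,0],
    [0,-0.002,0],
    [0,-0.002,0],
    [0,-0.002,0]
  ],
  "grip": [-0.545,-0.545,-0.545,-0.545,-0.545]
}}

```text
time_s: 4.58
eef_pos: [0.4851, -0.0899, 0.0827]
tool_rot: [-3.141, 0.0, 0.892]
force: [-0.2, 0.7, -0.5]
opening: 0.229
grip_force: 0.0
```

Request:
{"name": "apply_moves", "arguments": {
  "delta_rot": [
    [0,0,0],
    [0,0,0],
    [0,0,0],
    [0,0,0],
    [0,0,0]
  ],
  "slide": [
    [0,-0.002,0],
    [0,-0.001,0],
    [0,-0.001,0],
    [0,0,0],
    [0,0,0]
  ],
  "grip": [-0.545,-0.545,-0.545,-0.545,-0.545]
}}

```text
time_s: 5.0
eef_pos: [0.4822, -0.0876, 0.0827]
tool_rot: [3.142, -0.0, 0.892]
force: [-0.8, -0.0, -0.5]
opening: 0.23
grip_force: 0.1
```

```bash
python3 prof.py
```

```text
tip now(cradle mm) [ 7.4  0.1 63.7] slide [0. 0. 0.] rotvec deg [ 0.  -0.  -0.4]
[-0.8 -0.  -0.5] 0.23042755423324285 5.0
scene 16 6 [14.7 15.6 16.2]
scene 22 12 [12.9 13.8 15. ]
scene 28 9 [11.1 11.9 12.9]
scene 34 13 [ 9.3 10.  10.6]
scene 40 9 [7.4 8.  8.7]
scene 46 16 [ 5.5  7.  35. ]
scene 52 18 [ 3.3  4.7 37.5]
scene 58 15 [ 1.6  2.2 40.9]
scene 64 16 [-0.5  0.9 41. ]
scene 70 19 [-2.5 -1.7 41.5]
scene 76 15 [-2.8 -1.7  2.2]
top 16 5 [-11.2  -5.6  -2.4]
top 82 5 [-2.   1.4  3.1]
```

```bash
cat > plan.py <<'E'
from h import *
import sys
np.set_printoptions(precision=4,suppress=True,linewidth=160)
def look():
    for n in("scene","top"):
        f=eyes.grab_frame(n); dark=f["img"].max(2)<60
        rr,cc=np.where(dark&(f["range_z"]>0)); k=(rr>100)&(rr<250)&(cc>180)&(cc<340)
        P=np.array([w2c(px2w(f,c,r)) for r,c in zip(rr[k],cc[k])])
        ay=abs(P[:,1]); Q=P[(ay>22)&(ay<68)&(P[:,0]>-62)&(P[:,0]<34)&(P[:,2]>17)&(P[:,2]<85)]
        best=None;rng=np.random.default_rng(0)
        if len(Q)<15: print(n,"few",len(Q)); continue
        X=Q[:,[0,2]]
        for _ in range(300):
            a,b=X[rng.choice(len(X),2,replace=False)]; d=b-a; L=np.hypot(*d)
            if L<12: continue
            nn=np.array([-d[1],d[0]])/L; I=abs((X-a)@nn)<1.5
            if best is None or I.sum()>best.sum(): best=I
        X=X[best];m=X.mean(0);d=np.linalg.svd(X-m)[2][0]; d*=-np.sign(d[0]) if abs(d[0])>.02 else np.sign(d[1])
        th=np.degrees(np.arctan2(d[1],-d[0])); t=(X-m)@d
        print(n,"n",len(X),"theta %.1f"%th,"ends",(m+d*t.min()).round(1),(m+d*t.max()).round(1),"line x at z=12: %.1f"%(m[0]-d[0]/d[1]*(m[1]-12)))
if __name__=="__main__":
    look()
    if len(sys.argv)>1:
        th,al,g,s,xb=map(float,sys.argv[1:6]); a,t=np.radians([al,th])
        E=np.array([xb-68*np.cos(t),12+68*np.sin(t)]); A=E-s*np.array([-np.sin(a),np.cos(a)])
        C=A+g/2*np.array([np.cos(a),np.sin(a)]); print("E",E.round(1),"A",A.round(1),"C",C.round(1),"grip %.3f"%(2*g/88-1))
        go(C[0],0,C[1],al)
    print(manip.state()['force'].round(1),manip.state()['opening'].round(3))
E
python3 plan.py 62 5 22 15 17
```

```text
scene n 155 theta 73.0 ends [15.  18.3] [-2.8 76.3] line x at z=12: 16.9
top n 20 theta 58.4 ends [11.5 57.2] [-4.4 83.1] line x at z=12: 39.3
E [-14.9  72. ] A [-13.6  57.1] C [-2.7 58.1] grip -0.500
tip now(cradle mm) [ 7.5  0.1 63.8] slide [-0.0001 -0.0116  0.0058] rotvec deg [-4.99  0.01 -0.4 ]Traceback (most recent call last):
  File "plan.py", line 28, in <module>
    print(manip.state()['force'].round(1),manip.state()['opening'].round(3))
                                          ^^^^^^^^^^^^^^^^^^^^^^^^^^^^^^
AttributeError: 'float' object has no attribute 'round'
```

Request:
{"name": "apply_moves", "arguments": {
  "delta_rot": [
    [-1,0,0],
    [-1,0,0],
    [-1,0,0],
    [-1,0,0],
    [-1,0,0]
  ],
  "slide": [
    [0,-0.0023,0.0011],
    [0,-0.0023,0.0012],
    [0,-0.0024,0.0012],
    [0,-0.0023,0.0012],
    [0,-0.0023,0.0011]
  ],
  "grip": [-0.535,-0.525,-0.515,-0.505,-0.5]
}}

```text
time_s: 5.62
eef_pos: [0.4728, -0.08, 0.0762]
tool_rot: [3.053, 0.0, 0.892]
force: [0.1, -0.2, -0.7]
opening: 0.25
grip_force: 0.2
```

```bash
sed -i "s/,manip.state()\['opening'\].round(3)/,manip.state()['opening']/" plan.py; python3 plan.py 52 9 24 15 17
```

```text
scene n 73 theta 61.2 ends [13.5 17.4] [-16.2  71.4] line x at z=12: 16.5
top few 0
E [-24.9  65.6] A [-22.5  50.8] C [-10.7  52.6] grip -0.455
tip now(cradle mm) [-4.   0.1 57.1] slide [-0.0001 -0.0082  0.0039] rotvec deg [-4.03  0.07 -0.36]
[-0.5  0.3  0.6] 0.2534660539769555
```

Request:
{"name": "apply_moves", "arguments": {
  "delta_rot": [
    [-0.8,0,0],
    [-0.8,0,0],
    [-0.8,0,0],
    [-0.8,0,0],
    [-0.8,0,0]
  ],
  "slide": [
    [0,-0.0016,0.0008],
    [0,-0.0016,0.0008],
    [0,-0.0016,0.0008],
    [0,-0.0016,0.0008],
    [0,-0.0016,0.0008]
  ],
  "grip": [-0.49,-0.48,-0.47,-0.46,-0.455]
}}

```text
time_s: 6.13
eef_pos: [0.4674, -0.0756, 0.0715]
tool_rot: [2.983, -0.0, 0.892]
force: [-0.0, 0.2, 0.9]
opening: 0.278
grip_force: 0.3
```

```bash
python3 plan.py 43 13 27 16 17
```

```text
scene n 34 theta -48.3 ends [-18.5  68.8] [-57.1  25.5] line x at z=12: -69.2
top n 27 theta 51.5 ends [16.3 25.4] [-19.7  70.6] line x at z=12: 26.9
E [-32.7  58.4] A [-29.1  42.8] C [-16.   45.8] grip -0.386
tip now(cradle mm) [-9.8  0.1 52.3] slide [-0.0001 -0.0083  0.0055] rotvec deg [-4.03  0.09 -0.37]
[-0.   1.4 -0.3] 0.274288781306458
```

Request:
{"name": "apply_moves", "arguments": {
  "delta_rot": [
    [-0.8,0,0],
    [-0.8,0,0],
    [-0.8,0,0],
    [-0.8,0,0],
    [-0.8,0,0]
  ],
  "slide": [
    [0,-0.0016,0.0011],
    [0,-0.0017,0.0011],
    [0,-0.0016,0.0011],
    [0,-0.0017,0.0011],
    [0,-0.0016,0.0011]
  ],
  "grip": [-0.44,-0.425,-0.41,-0.395,-0.386]
}}

```text
time_s: 6.65
eef_pos: [0.4618, -0.0711, 0.0645]
tool_rot: [2.914, -0.0, 0.892]
force: [-0.0, 0.2, 0.7]
opening: 0.311
grip_force: 0.3
```

```bash
python3 plan.py 35 16 32 16 17
```

```text
scene n 77 theta 41.1 ends [19.3 21.4] [-27.5  62.3] line x at z=12: 30.0
top n 176 theta 41.0 ends [17.  23.1] [-28.8  62.9] line x at z=12: 29.8
E [-38.7  51. ] A [-34.3  35.6] C [-18.9  40. ] grip -0.273
tip now(cradle mm) [-15.8   0.1  45.5] slide [-0.0001 -0.0052  0.0047] rotvec deg [-3.03  0.12 -0.35]
[-0.8 -0.2 -0.6] 0.3091218244965256
```

Request:
{"name": "apply_moves", "arguments": {
  "delta_rot": [
    [-0.6,0,0],
    [-0.6,0,0],
    [-0.6,0,0],
    [-0.6,0,0],
    [-0.6,0,0]
  ],
  "slide": [
    [0,-0.0009,0.001],
    [0,-0.0009,0.001],
    [0,-0.0009,0.001],
    [0,-0.0009,0.001],
    [0,-0.0009,0.001]
  ],
  "grip": [-0.36,-0.34,-0.32,-0.295,-0.273]
}}

```text
time_s: 7.17
eef_pos: [0.4596, -0.0693, 0.0586]
tool_rot: [2.861, -0.0, 0.892]
force: [0.4, -0.1, -0.1]
opening: 0.365
grip_force: 0.3
```

```bash
python3 plan.py 28 18 38 16 18
```

```text
scene n 153 theta 33.8 ends [20.2 20.1] [-33.8  56.3] line x at z=12: 32.3
top n 213 theta 35.1 ends [15.8 22.3] [-33.5  56.9] line x at z=12: 30.4
E [-42.   43.9] A [-37.1  28.7] C [-19.   34.6] grip -0.136
tip now(cradle mm) [-17.7   0.1  39.9] slide [-0.0001 -0.0034  0.0048] rotvec deg [-2.03  0.13 -0.36]
[-0.5  0.4 -1. ] 0.36386978823013605
```

Request:
{"name": "apply_moves", "arguments": {
  "delta_rot": [
    [-0.4,0,0],
    [-0.4,0,0],
    [-0.4,0,0],
    [-0.4,0,0],
    [-0.4,0,0]
  ],
  "slide": [
    [0,-0.0006,0.001],
    [0,-0.0006,0.001],
    [0,-0.0006,0.001],
    [0,-0.0006,0.001],
    [0,-0.0006,0.001]
  ],
  "grip": [-0.245,-0.215,-0.19,-0.16,-0.136]
}}

```text
time_s: 7.68
eef_pos: [0.4585, -0.0684, 0.053]
tool_rot: [2.827, -0.0, 0.892]
force: [-0.3, -0.0, -0.4]
opening: 0.428
grip_force: 0.3
```

```bash
python3 plan.py 21 20 43 16 17.5
```

```text
scene n 222 theta 26.2 ends [20.5 19.8] [-38.2  48.7] line x at z=12: 36.4
top n 181 theta 26.4 ends [17.1 21.5] [-38.1  49. ] line x at z=12: 36.3
E [-46.   36.4] A [-40.5  21.3] C [-20.3  28.7] grip -0.023
tip now(cradle mm) [-18.4   0.1  34.5] slide [-0.0002 -0.0042  0.005 ] rotvec deg [-2.03  0.15 -0.36]
[-0.5  0.2 -0.4] 0.43301188989587486
```

Request:
{"name": "apply_moves", "arguments": {
  "delta_rot": [
    [-0.4,0,0],
    [-0.4,0,0],
    [-0.4,0,0],
    [-0.4,0,0],
    [-0.4,0,0]
  ],
  "slide": [
    [0,-0.0007,0.001],
    [0,-0.0007,0.001],
    [0,-0.0007,0.001],
    [0,-0.0007,0.001],
    [0,-0.0007,0.001]
  ],
  "grip": [-0.11,-0.09,-0.07,-0.045,-0.023]
}}

```text
time_s: 8.2
eef_pos: [0.4571, -0.0673, 0.0471]
tool_rot: [2.792, 0.0, 0.892]
force: [-0.3, 0.5, 0.6]
opening: 0.488
grip_force: 0.3
```

```bash
python3 plan.py 15 20 48 16 18
```

```text
scene n 291 theta 18.5 ends [19.2 19.7] [-42.6  40.4] line x at z=12: 42.2
top n 125 theta 18.7 ends [18.8 20.5] [-43.5  41.6] line x at z=12: 43.8
E [-47.7  29.6] A [-42.2  14.6] C [-19.7  22.8] grip 0.091
tip now(cradle mm) [-19.6   0.1  28.8] slide [-0.0002 -0.0022  0.0057] rotvec deg [-0.03  0.15 -0.36]
[-0.1  0.  -0.7] 0.48688446369369814
```

Request:
{"name": "apply_moves", "arguments": {
  "delta_rot": [
    [0,0,0],
    [0,0,0],
    [0,0,0],
    [0,0,0],
    [0,0,0]
  ],
  "slide": [
    [0,-0.0005,0.0011],
    [0,-0.0004,0.0011],
    [0,-0.0005,0.0011],
    [0,-0.0004,0.0012],
    [0,-0.0004,0.0011]
  ],
  "grip": [0,0.025,0.05,0.07,0.091]
}}

```text
time_s: 8.72
eef_pos: [0.4571, -0.0673, 0.0411]
tool_rot: [2.792, -0.0, 0.892]
force: [0.3, 0.2, -1.1]
opening: 0.548
grip_force: 0.3
```

```bash
python3 plan.py 8 20 53 13 18
```

```text
scene n 338 theta 10.8 ends [20.6 19. ] [-44.7  31.6] line x at z=12: 57.4
top n 57 theta 11.5 ends [17.4 21.2] [-44.5  33.8] line x at z=12: 62.8
E [-49.3  21.5] A [-44.9   9.2] C [-20.   18.3] grip 0.205
tip now(cradle mm) [-19.3   0.1  23. ] slide [-0.0002 -0.0023  0.0042] rotvec deg [-0.03  0.15 -0.38]
[ 0.   0.  -0.5] 0.545871586866465
```

Request:
{"name": "apply_moves", "arguments": {
  "delta_rot": [
    [0,0,0],
    [0,0,0],
    [0,0,0],
    [0,0,0],
    [0,0,0]
  ],
  "slide": [
    [0,-0.0005,0.0008],
    [0,-0.0004,0.0008],
    [0,-0.0005,0.0008],
    [0,-0.0004,0.0008],
    [0,-0.0005,0.0008]
  ],
  "grip": [0.115,0.14,0.16,0.185,0.205]
}}

```text
time_s: 9.23
eef_pos: [0.4566, -0.0668, 0.0367]
tool_rot: [2.792, -0.0, 0.892]
force: [0.4, -0.7, -0.2]
opening: 0.604
grip_force: 0.0
```

```bash
python3 plan.py 3 20 56 10 18
```

```text
scene n 363 theta 0.1 ends [21.5 18.8] [-43.7  19. ] line x at z=12: 3036.0
top n 37 theta -5.3 ends [19. 24.] [-43.   18.2] line x at z=12: -109.5
E [-49.9  15.6] A [-46.5   6.2] C [-20.2  15.7] grip 0.273
tip now(cradle mm) [-19.9   0.2  18.6] slide [-0.0003 -0.0012  0.0026] rotvec deg [-0.    0.14 -0.38]
[ 0.2 -0.2 -0. ] 0.606141853284564
```

Request:
{"name": "apply_moves", "arguments": {
  "delta_rot": [
    [0,0,0],
    [0,0,0],
    [6.7,0,0],
    [6.7,0,0],
    [6.6,0,0]
  ],
  "slide": [
    [0,-0.01,0],
    [0,0,-0.035],
    [0,-0.01,-0.015],
    [0,-0.01,0],
    [0,-0.01,0]
  ],
  "grip": [0.2,0.2,-0.2,-1,-1]
}}

```text
time_s: 9.75
eef_pos: [0.4131, -0.0307, 0.0746]
tool_rot: [-3.139, -0.002, 0.893]
force: [0.5, -1.4, -1.5]
opening: 0.398
grip_force: 0.0
```

Request:
{"name": "apply_moves", "arguments": {
  "delta_rot": [
    [0,0,0],
    [0,0,0],
    [0,0,0]
  ],
  "slide": [
    [0,0,0],
    [0,0,0],
    [0,0,0]
  ],
  "grip": [-1,-1,-1]
}}

```text
time_s: 10.0
eef_pos: [0.4124, -0.0318, 0.0726]
tool_rot: [3.14, 0.001, 0.892]
force: [-0.6, -0.1, 0.6]
opening: 0.17
grip_force: 0.0
```

```bash
python3 - <<'E'
from h import *
go(-75,0,9); print(manip.state()['opening'])
f=eyes.grab_frame("scene")
cv2.imwrite("pics/s2.png",cv2.resize(f["img"][110:240,190:350,::-1],None,fx=4.6,fy=4.6,interpolation=cv2.INTER_CUBIC))
E
python3 plan.py
```

```text
tip now(cradle mm) [-82.    0.2  53.6] slide [-0.0002  0.0069  0.0446] rotvec deg [ 0.09  0.06 -0.41]
0.1700260629925193
scene n 382 theta 0.1 ends [22.1 18.7] [-44.1  18.8] line x at z=12: 5050.7
top n 21 theta -0.8 ends [17.4 21.3] [-15.9  20.8] line x at z=12: -665.5
[-0.1 -0.3 -0.4] 0.0317770635898958
```

View pics/s2.png

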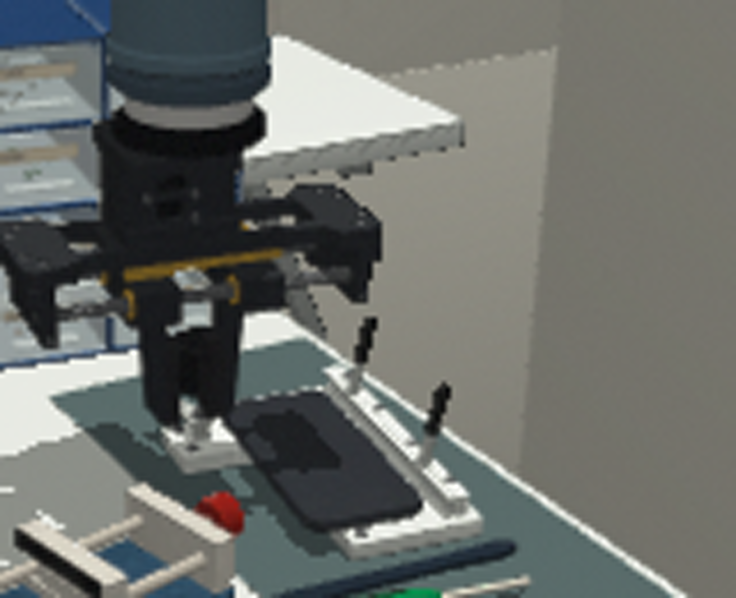

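Request:
{"name": "apply_moves", "arguments": {
  "delta_rot": [
    [0,0,-0.4],
    [0,0,0],
    [0,0,0],
    [0,0,0],
    [0,0,0]
  ],
  "slide": [
    [0,0,0.014],
    [0,0,0.015],
    [0,0,0.015],
    [0,0.006,0],
    [0,0.006,0]
  ],
  "grip": [-1,-1,-1,-1,-1]
}}

```text
time_s: 10.57
eef_pos: [0.4218, -0.039, 0.0289]
tool_rot: [-3.14, 0.001, 0.9]
force: [-0.1, 0.2, 0.2]
opening: 0.002
grip_force: 0.0
```

Request:
{"name": "apply_moves", "arguments": {
  "delta_rot": [
    [0,0,0],
    [0,0,0],
    [0,0,0],
    [0,0,0],
    [0,0,0]
  ],
  "slide": [
    [0,0.004,0],
    [0,0.003,0],
    [0,0.003,0],
    [0,0.002,0],
    [0,0,0]
  ],
  "grip": [-1,-1,-1,-1,-1]
}}

```text
time_s: 10.98
eef_pos: [0.4326, -0.0472, 0.0298]
tool_rot: [3.141, -0.0, 0.899]
force: [-0.0, 0.1, 0.5]
opening: 0.006
grip_force: 0.0
```

```bash
cat > edge.py <<'E'
from h import *
np.set_printoptions(precision=1,suppress=True,linewidth=160)
go(-60,0,9); s=manip.state(); print(RC.T@s['force'][:2],s['force'][2],s['time_s'])
for n in("scene","top"):
    f=eyes.grab_frame(n); m=(f["img"].max(2)<75)&(f["range_z"]>0)
    # rectify plane z=20 (cradle), 0.5mm/px
    X,Y=np.meshgrid(np.arange(-70,50,.5),np.arange(-95,95,.5),indexing='ij')
    P=np.array([w2px(f,c2w(x,y,20)) for x,y in zip(X.ravel(),Y.ravel())],np.float32).reshape(*X.shape,2)
    I=cv2.remap(f["img"],P[...,0],P[...,1],cv2.INTER_LINEAR); np.save(n+"_rect.npy",I)
    g=I.mean(2)
    for y in(-62,-50,-35,-25,25,35,62):
        j=int((y+95)*2); prof=g[:,j-6:j+6].mean(1); d=np.gradient(cv2.GaussianBlur(prof,(1,9),0).ravel())
        lo=np.argmin(d[:100]); hi=100+np.argmax(d[100:]); print(n,"y",y,"front x",-70+lo*.5,"far x",-70+hi*.5)
    for x in (-20,0):
        i=int((x+70)*2); prof=g[i-6:i+6].mean(0); d=np.gradient(cv2.GaussianBlur(prof,(1,9),0).ravel())
        print("  x",x,"y ends",-95+.5*np.argmin(d[:90]),-95+.5*(280+np.argmax(d[280:])))
E
python3 edge.py
```

```text
tip now(cradle mm) [-56.6   0.7  10.8] slide [-0. -0.  0.] rotvec deg [ 0.1 -0.  -0. ]
[-0.  0.] 0.5104135709388706 10.9833
scene y -62 front x -57.5 far x 33.5
scene y -50 front x -47.5 far x 33.5
scene y -35 front x -47.0 far x 24.0
scene y -25 front x -47.0 far x 33.5
scene y 25 front x -66.0 far x 33.5
scene y 35 front x -63.5 far x 33.5
scene y 62 front x -57.5 far x 33.0
  x -20 y ends -89.0 77.0
  x 0 y ends -86.5 62.0
top y -62 front x -26.0 far x 22.0
top y -50 front x -23.5 far x 23.5
top y -35 front x -32.5 far x 43.5
top y -25 front x -20.5 far x 48.0
top y 25 front x -24.5 far x 48.5
top y 35 front x -30.0 far x 48.0
top y 62 front x -34.5 far x 23.0
  x -20 y ends -72.5 92.5
  x 0 y ends -73.5 79.5
```

Request:
{"name": "apply_moves", "arguments": {
  "delta_rot": [
    [0,0,0],
    [0,0,0],
    [0,0,0],
    [0,0,0],
    [0,0,0]
  ],
  "slide": [
    [0,0,0.005],
    [0,0.002,0],
    [0,0.002,0],
    [0,0.002,0],
    [0,0.002,0]
  ],
  "grip": [-1,-1,-1,-1,-1]
}}

```text
time_s: 11.5
eef_pos: [0.4383, -0.0519, 0.0243]
tool_rot: [-3.141, 0.0, 0.899]
force: [-0.5, 0.8, 0.5]
opening: 0.005
grip_force: 0.3
```

```bash
python3 - <<'E'
from h import *
go(-48,0,5)
f=eyes.grab_frame("scene"); t=eyes.grab_frame("top")
a=cv2.resize(f["img"][150:240,220:330,::-1],(550,450),interpolation=cv2.INTER_CUBIC)
b=cv2.resize(t["img"][120:210,190:310,::-1],(600,450),interpolation=cv2.INTER_CUBIC)
cv2.imwrite("pics/s3.png",cv2.resize(np.hstack([a,b]),(800,313)))
E
```

```text
tip now(cradle mm) [-49.2   0.6   5.3] slide [-0.0006  0.0012  0.0003] rotvec deg [-0.01  0.    0.  ]
```

View pics/s3.png

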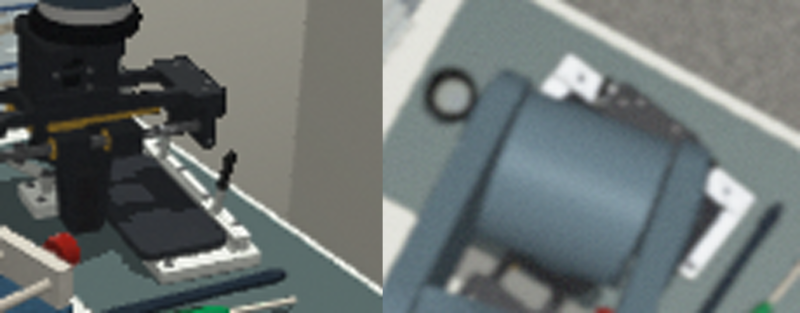

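Request:
{"name": "apply_moves", "arguments": {
  "delta_rot": [
    [0,0,0],
    [0,0,0],
    [0,0,0],
    [0,0,0]
  ],
  "slide": [
    [0,0.001,0],
    [0,0.001,0],
    [0,0.001,0],
    [0,0,0]
  ],
  "grip": [-1,-1,-1,-1]
}}

```text
time_s: 11.93
eef_pos: [0.4394, -0.0527, 0.0242]
tool_rot: [-3.138, 0.0, 0.899]
force: [-4.9, 5.3, 6.8]
opening: 0.004
grip_force: 3.6
```

```bash
cat > e2.py <<'E'
from h import *
np.set_printoptions(precision=1,suppress=True,linewidth=160)
go(-48,0,5)
s=manip.state();print("F cradle",RC.T@s['force'][:2],s['force'][2])
f=eyes.grab_frame("scene"); 
rr,cc=np.where((f["img"].max(2)<75)&(f["range_z"]>0)); k=(rr>120)&(rr<250)&(cc>180)&(cc<340)
P=np.array([w2c(px2w(f,c,r)) for r,c in zip(rr[k],cc[k])])
Q=P[(abs(P[:,2]-19)<4)&(abs(P[:,1])<76)&(P[:,0]<40)&(P[:,0]>-55)]
for y in(-65,-55,-45,-35,-25): 
    t=Q[abs(Q[:,1]-y)<5]; print(y,len(t),"x",t[:,0].min(),t[:,0].max(),np.median(t[:,2]))
print("y min",Q[:,1].min())
E
python3 e2.py
```

```text
tip now(cradle mm) [-47.9   0.7   5.2] slide [-0. -0.  0.] rotvec deg [-0.2  0.  -0. ]
F cradle [-7.1  1.2] 6.817454736567634
-65 64 x -32.26443064434781 33.83530783009865 18.95948414440915
-55 58 x -34.194538682095235 32.267511737263405 18.871344366201914
-45 59 x -33.76462645787819 31.622277230875206 18.80961085190308
-35 59 x -33.8137325792501 31.33223266644612 18.654907870403527
-25 47 x -33.04525067648557 31.50346644865863 18.7747712504307
y min -75.61190676066715
```

Request:
{"name": "apply_moves", "arguments": {
  "delta_rot": [
    [0,0,0],
    [0,0,0],
    [0,0,0],
    [0,0,0],
    [0,0,0]
  ],
  "slide": [
    [0,-0.006,0],
    [0,-0.015,0],
    [0,0,-0.03],
    [0,0,-0.035],
    [0.02,0,0]
  ],
  "grip": [-1,-1,-1,-1,-0.3]
}}

```text
time_s: 12.4
eef_pos: [0.4394, -0.027, 0.0951]
tool_rot: [3.132, -0.002, 0.898]
force: [1.6, -0.1, -0.0]
opening: 0.056
grip_force: 0.0
```

```bash
cat > clip.py <<'E'
from h import *
import sys
np.set_printoptions(precision=1,suppress=True,linewidth=160)
from scipy.spatial.transform import Rotation as Ro
for n in ("scene","top"):
    f=eyes.grab_frame(n); rz=f["range_z"]; pts=[]
    for r in range(110,250):
        for c in range(170,330):
            if rz[r,c]>0:
                q=w2c(px2w(f,c,r))
                if -85<q[0]<-15 and 25<q[1]<92 and 34<q[2]<44: pts.append(q)
    pts=np.array(pts); 
    if len(pts)>2: m=np.median(pts,0); print(n,len(pts),m,"phi %.1f"%np.degrees(np.arctan2(m[0]+59,m[1]-48)),"r",np.hypot(m[0]+59,m[1]-48))
E
python3 clip.py; python3 - <<'E'
from h import *
np.set_printoptions(precision=4,suppress=True)
go(-72,77,60,0,-20)
E
python3 e2.py
```

```text
scene 9 [-71.7  74.1  37.9] phi -26.0 r 29.081877783360852
tip now(cradle mm) [-65.3  22.4  72.7] slide [ 0.0546 -0.0066  0.0128] rotvec deg [  0.37  -0.08 -19.94]
tip now(cradle mm) [-65.3  22.4  72.7] slide [-0.   0.   0.1] rotvec deg [ 0.3 -0.1  0.1]
F cradle [1.  0.7] 0.1535876813868816
-65 63 x -33.014360860349164 34.63573355003721 18.80104016232076
-55 55 x -34.36062371738704 32.33758376008199 18.783661769343986
-45 64 x -34.14192758064019 30.580247092327223 19.123381881471033
-35 50 x -33.62220054545307 31.538617600959828 18.831652798086793
-25 59 x -32.628022659838734 31.43835871321217 18.87272300919185
y min -75.27343552814231
```

Request:
{"name": "apply_moves", "arguments": {
  "delta_rot": [
    [0,0,0],
    [0,0,0],
    [0,0,-7],
    [0,0,-7],
    [0,0,-6]
  ],
  "slide": [
    [0.027,-0.003,0],
    [0.027,-0.004,0.005],
    [0,0,0],
    [0,0,0],
    [0,0,0]
  ],
  "grip": [-0.4,-0.4,-0.4,-0.4,-0.4]
}}

```text
time_s: 12.97
eef_pos: [0.4632, 0.022, 0.0826]
tool_rot: [-3.138, 0.001, 1.255]
force: [0.8, 0.6, -1.4]
opening: 0.302
grip_force: 0.0
```

```bash
python3 - <<'E'
from h import *
np.set_printoptions(precision=4,suppress=True)
go(-72,76,30,0,-20); print(manip.state()['opening'])
f=eyes.grab_frame("scene")
cv2.imwrite("pics/s4.png",cv2.resize(f["img"][140:240,180:310,::-1],None,fx=5.5,fy=5.5,interpolation=cv2.INTER_CUBIC))
E
```

```text
tip now(cradle mm) [-75.7  73.9  63.6] slide [0.0007 0.0043 0.0336] rotvec deg [-0.2   0.04  0.43]
0.3020374741714295
```

View pics/s4.png

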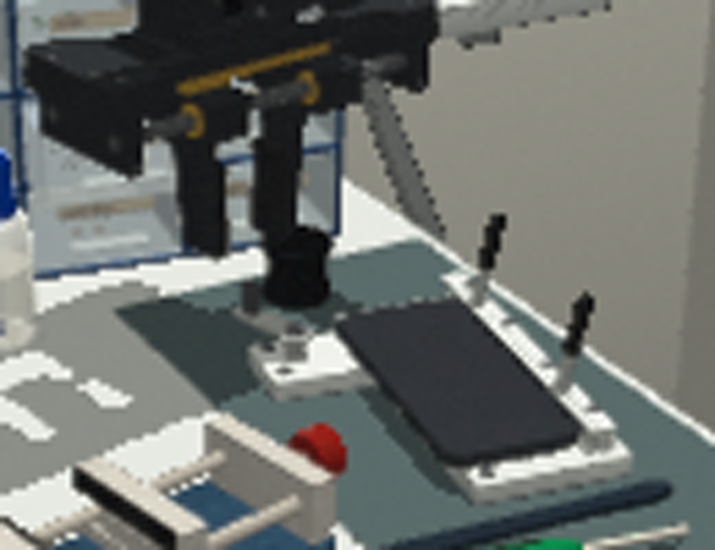

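Request:
{"name": "apply_moves", "arguments": {
  "delta_rot": [
    [0,0,0],
    [0,0,0],
    [0,0,0],
    [0,0,0]
  ],
  "slide": [
    [0.001,0.003,0],
    [0,0,0.016],
    [0,0,0.017],
    [0,0,0]
  ],
  "grip": [-0.4,-0.4,-0.4,-0.5]
}}

```text
time_s: 13.35
eef_pos: [0.4654, 0.0217, 0.0484]
tool_rot: [-3.136, 0.001, 1.244]
force: [-0.4, -0.3, -0.5]
opening: 0.26
grip_force: 0.0
```

```bash
cat > arc.py <<'E'
from h import *
import sys
np.set_printoptions(precision=4,suppress=True)
phi=np.radians(float(sys.argv[1])); off=float(sys.argv[2]); sp=float(sys.argv[3]); r=31
x=-59+r*np.sin(phi)+off*np.cos(phi); y=48+r*np.cos(phi)-off*np.sin(phi)
go(x,y,float(sys.argv[4]) if len(sys.argv)>4 else 30,0,sp); s=manip.state(); print(s['opening'],s['force'].round(1),s['time_s'])
E
python3 arc.py -25 0 -20
```

```text
tip now(cradle mm) [-73.9  75.   29.4] slide [ 0.0004  0.002  -0.0006] rotvec deg [-0.33  0.05 -0.22]
0.2595231147580297 [-0.4 -0.3 -0.5] 13.35
```

Request:
{"name": "apply_moves", "arguments": {
  "delta_rot": [
    [0,0,0],
    [0,0,0],
    [0,0,6],
    [0,0,6],
    [0,0,6]
  ],
  "slide": [
    [0,0.004,0],
    [0,0.004,0],
    [-0.001,0.0033,0],
    [-0.001,0.0033,0],
    [-0.001,0.0033,0]
  ],
  "grip": [-0.5,-0.5,-0.5,-0.5,-0.5]
}}

```text
time_s: 13.77
eef_pos: [0.4842, 0.0121, 0.0523]
tool_rot: [3.141, -0.001, 0.927]
force: [-0.6, 2.4, -1.2]
opening: 0.252
grip_force: 0.6
```

Request:
{"name": "apply_moves", "arguments": {
  "delta_rot": [
    [0,0,6],
    [0,0,6],
    [0,0,6],
    [0,0,0],
    [0,0,0]
  ],
  "slide": [
    [-0.001,0.0033,0],
    [-0.001,0.0033,0],
    [-0.001,0.0033,0],
    [0,0,0],
    [0,0,0]
  ],
  "grip": [-0.5,-0.5,-0.5,-0.5,-0.5]
}}

```text
time_s: 14.18
eef_pos: [0.4894, 0.003, 0.0522]
tool_rot: [3.14, -0.001, 0.622]
force: [0.6, -0.0, -0.2]
opening: 0.247
grip_force: 0.0
```

```bash
python3 arc.py 16 6 16; python3 clip.py
```

```text
tip now(cradle mm) [-43.4  75.4  33.2] slide [ 0.0003 -0.0014  0.0032] rotvec deg [ 0.08 -0.06  0.12]
0.2466537816880635 [ 0.6 -0.  -0.2] 14.1833
scene 50 [-49.1  71.3  38.4] phi 23.1 r 25.33839394351388
```

Request:
{"name": "apply_moves", "arguments": {
  "delta_rot": [
    [0,0,6.5],
    [0,0,6.5],
    [0,0,6.5],
    [0,0,6.5],
    [0,0,6.5]
  ],
  "slide": [
    [-0.0009,0.0035,0.002],
    [-0.0009,0.0035,0.001],
    [-0.0009,0.0035,0],
    [-0.0009,0.0035,0],
    [-0.0009,0.0035,0]
  ],
  "grip": [-0.5,-0.5,-0.5,-0.5,-0.5]
}}

```text
time_s: 14.7
eef_pos: [0.4911, -0.0141, 0.0485]
tool_rot: [-3.141, -0.0, 0.049]
force: [0.9, 1.3, -1.2]
opening: 0.25
grip_force: 0.5
```

Request:
{"name": "apply_moves", "arguments": {
  "delta_rot": [
    [0,0,6.5],
    [0,0,6.5],
    [0,0,6.5],
    [0,0,0],
    [0,0,0]
  ],
  "slide": [
    [-0.0009,0.0035,0],
    [-0.0009,0.0035,0],
    [-0.0009,0.0035,0],
    [0,0,0],
    [0,0,0]
  ],
  "grip": [-0.5,-0.5,-0.5,-0.5,-0.5]
}}

```text
time_s: 15.12
eef_pos: [0.4878, -0.0245, 0.0486]
tool_rot: [3.142, -0.0, -0.284]
force: [0.8, 0.2, -0.7]
opening: 0.253
grip_force: 0.0
```

```bash
python3 arc.py 90 6 90; python3 clip.py
```

```text
tip now(cradle mm) [-27.5  52.9  29.6] slide [-0.0046  0.0099 -0.0004] rotvec deg [ 0.   -0.02 22.25]
0.25258497083619647 [ 0.8  0.2 -0.7] 15.1167
scene 65 [-30.6  55.4  38.9] phi 75.4 r 29.376699941462775
```

Request:
{"name": "apply_moves", "arguments": {
  "delta_rot": [
    [0,0,6.5],
    [0,0,6.5],
    [0,0,6.5],
    [0,0,2.5],
    [0,0,0]
  ],
  "slide": [
    [-0.0008,0.0032,0],
    [-0.0008,0.0032,0],
    [-0.0008,0.0032,0],
    [0,0.0008,0],
    [0,0,0]
  ],
  "grip": [-0.5,-0.5,-0.5,-0.5,-0.5]
}}

```text
time_s: 15.63
eef_pos: [0.4812, -0.0329, 0.0484]
tool_rot: [3.142, 0.0, -0.671]
force: [0.1, 0.0, -0.4]
opening: 0.25
grip_force: 0.0
```

```bash
python3 arc.py 90 6 90; python3 clip.py
```

```text
tip now(cradle mm) [-27.5  42.2  29.4] slide [-0.0005  0.0002 -0.0006] rotvec deg [0.   0.01 0.05]
0.24977628827170964 [ 0.1  0.  -0.4] 15.6333
scene 24 [-34.8  54.2  38.5] phi 75.6 r 24.988258974306408
```

Request:
{"name": "apply_moves", "arguments": {
  "delta_rot": [
    [0,0,0],
    [0,0,0],
    [0,0,0],
    [0,0,0],
    [0,0,0]
  ],
  "slide": [
    [0,-0.001,-0.01],
    [0,0,-0.02],
    [0,0,-0.04],
    [0,0,-0.04],
    [-0.02,-0.02,-0.03]
  ],
  "grip": [-0.5,-0.5,-0.5,-0.5,-0.5]
}}

```text
time_s: 16.15
eef_pos: [0.4805, -0.0068, 0.1925]
tool_rot: [-3.141, -0.005, -0.673]
force: [1.4, 0.9, -0.0]
opening: 0.249
grip_force: 0.0
```

Request:
{"name": "apply_moves", "arguments": {
  "delta_rot": [
    [0,0,0],
    [0,0,0],
    [0,0,0],
    [0,0,0],
    [0,0,0]
  ],
  "slide": [
    [-0.04,0,0],
    [-0.04,0,0],
    [-0.04,0,0],
    [-0.04,0,0],
    [-0.04,0,0]
  ],
  "grip": [-0.5,-0.5,-0.5,-0.5,-0.5]
}}

```text
time_s: 16.57
eef_pos: [0.3207, 0.1212, 0.189]
tool_rot: [-3.141, -0.001, -0.671]
force: [0.3, 0.8, 0.1]
opening: 0.248
grip_force: 0.0
```

```bash
python3 clip.py; python3 e2.py; python3 - <<'E'
from h import *
np.set_printoptions(precision=1,suppress=True)
f=eyes.grab_frame("scene"); t=eyes.grab_frame("top")
for im in(f,t):
    for k in("clip_stud","clip","spudger","driver","loupe","bottle"):
        for d in eyes.find_in(im,k)[:1]: print(k,d["p"],w2c(px2w(im,*d["xy"])))
a=cv2.resize(f["img"][150:240,210:330,::-1],(400,300),interpolation=cv2.INTER_CUBIC)
b=cv2.resize(t["img"][120:210,190:310,::-1],(400,300),interpolation=cv2.INTER_CUBIC)
X,Y=np.meshgrid(np.arange(-90,60,.5),np.arange(-95,105,.5),indexing='ij')
def rect(im,z):
    P=np.array([w2px(im,c2w(x,y,z)) for x,y in zip(X.ravel(),Y.ravel())],np.float32).reshape(*X.shape,2)
    I=cv2.remap(im["img"],P[...,0],P[...,1],cv2.INTER_CUBIC)[:,:,::-1].copy()
    for v in (-34,-59,34): cv2.line(I,(0,int((v+90)*2)),(12,int((v+90)*2)),(0,0,255),1)
    for v in (48,-72,72): cv2.line(I,(int((v+95)*2),0),(int((v+95)*2),12),(0,0,255),1)
    return I
cv2.imwrite("pics/s5.png",np.vstack([np.hstack([a,b]),np.hstack([rect(f,25),rect(t,25)])]))
E
```

```text
scene 9 [-28.9  46.9  36.8] phi 92.1 r 30.11791334565409
top 11 [-29.9  48.8  41.5] phi 88.4 r 29.160062410010905
tip now(cradle mm) [-252.1   62.7  169.3] slide [0.2 0.1 0.2] rotvec deg [ -0.1   0.1 -89.6]
F cradle [ 0.5 -0.2] 0.5202649582432926
-65 64 x -33.89559726163706 34.84391261720687 18.641181467910798
-55 58 x -33.21179817498359 30.857383765378373 18.608577744849
-45 60 x -33.02346658343009 32.09937034513669 18.93375132084435
-35 53 x -33.48686142428581 31.148458502340905 19.146638156510964
-25 54 x -33.265402493593555 31.660042017685395 18.80546797843244
y min -75.71400123099535
clip_stud 0.63 [-31.4  64.7   8.4]
clip 0.71 [ 33.4 -12.1  23.6]
spudger 0.66 [ -21.9 -110.8    0.2]
driver 0.62 [ -48.4 -135.1   11.5]
loupe 0.43 [-35.9 118.6  21.6]
bottle 0.88 [-180.6  124.3   44. ]
clip_stud 0.41 [-44.1  51.7  26.5]
clip 0.48 [-39.9  50.3  24.6]
spudger 0.58 [ -23.2 -109.2    7. ]
driver 0.74 [-175.2  131.8   96.3]
loupe 0.62 [-19.8  54.2  20.1]
bottle 0.69 [-173.   134.7   95. ]
```

View pics/s5.png

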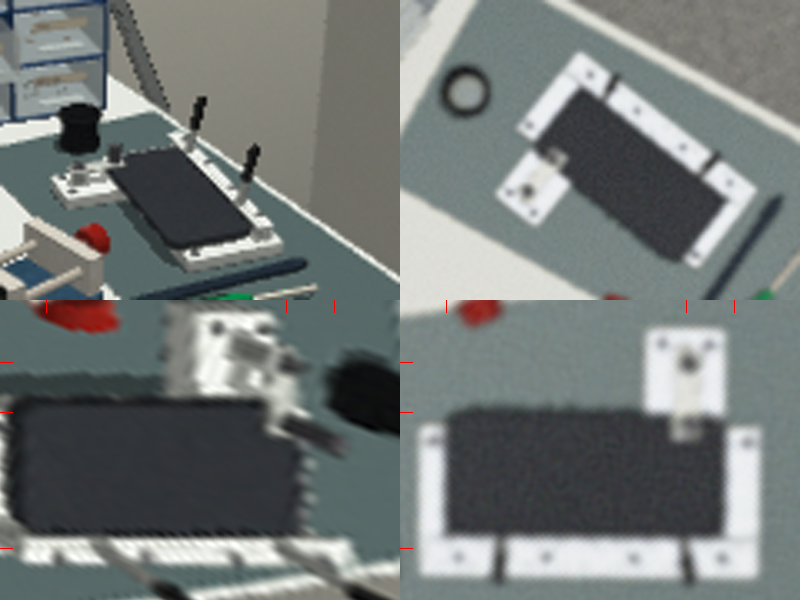

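The rectified top view shows the phone flat under the lip, with its front edge at x ≈ −34 mm and parallel to the bed. The tongue points straight in; the two cameras read 88° and 92°. The bystanders haven't moved and the robot is clear.

```bash
python3 -c "
from h import *
print(job.sign_off())"
```

```text
the job is handed in; nothing more can be done
None
```

The job is handed in: the phone lies glass down, pushed home under the lip, and the clip tongue points straight in across its free edge (88° and 92° on the two cameras). The bystanders look undisturbed, but in the last few degrees of lowering the free edge slipped off the fingertip and dropped the final several millimetres onto the bed.

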